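# Stroke the leaf contacts of a cell fixture

### The arm

A 7-joint arm with a two-finger parallel gripper is mounted at the origin on the work surface. World frame = base frame: x ahead of the robot, y to its left, z up, the work surface at z = 0. Lengths are in m, angles in rad, forces in N, time in s.
With the tool pointing down it reaches from about 0.425 to 0.875 m from the base axis. Payload 4.7 kg.
Tool frame: the origin (TCP) lies midway between the tips of the shut fingers; the grasp point (between the pads) lies 19 mm behind it; x points along the fingers, z is the direction in which the jaws open and shut, and the axes are right-handed (so a half turn about x gives the same grasp; the last joint's range is limited). The gripper opens to 87 mm and grips with 3 to 60 N. Pads are 19 mm wide; open, the fingers measure 117 mm over their backs; the gripper's body (75 mm by 190 mm) begins 51 mm behind the grasp point.
Start: joints at [-1.13, 0.321, -0.07, 1.45, 0.023, 1.371, -0.057], TCP at [0.269, 0.592, 0.201] pointing down, gripper open.
Joint ranges: [-2.86, 2.86], [-0.3, 2.09], [-1.38, 1.24], [0.06, 2.45], [-1.56, 4.7], [0.09, 2.05], [-2.69, 2.69]. Speed limits (rad/s): [2.57, 2.57, 3.14, 3.14, 3.14, 3.14, 3.14].

### API

Orientations are given as a rotation vector (axis times angle).
In Python, from bench import ctrl gives the robot as it stands.
- The arm moves only by the shell command python3 -m pendant 'ROWS' [OPENING] [FORCE]. ROWS is JSON, a list of rows, each an object with "travel": the shift along the tool's x, y, z in m, a list of three; "twist": the turn about the tool's x in rad. In form: [{"travel": [x, y, z], "twist": twist}, ...]. A call has 1 to 10 rows; each row is the pose to reach, as a shift and turn from the pose measured when the call began, along the tool's axes at that moment; what a row does not reach only later rows make up. A row lasts 1/8 s, in which the tool goes at most 62.5 mm and 10.7 degrees, less where a joint would pass 70% of its speed; a pose out of reach is approached as far as the arm can. A call with a gripper value outside its range is refused whole. OPENING is the opening, from -1 (shut) to 1 (fully open), so that 0 is half open, set as the call begins (- or left out, the last holds). The fingers move at their own pace and stop on an object; FORCE is the grip in N (left out, the last holds). Time passes only in rows, so rows that repeat a pose let the fingers close. It gives the time, the measured TCP pose, the force and the opening at its end, in the units of the state.
- ctrl.get_state(): the state, without advancing time (a new reading comes with each control period).
- ctrl.get_image(name): name is "side" or "top" or "wrist"; returns the picture (384x512x3 uint8, red, green, blue); there is no depth.
- ctrl.camera_model(name): a dict with "K" (3x3 intrinsics, pixels), "rvec" (rotation vector, rad) and "tvec" (3), from world to camera coordinates, as OpenCV has them; the wrist camera has in their place "T_tool_cam" (4x4, takes a point from camera to tool coordinates, whose origin is the TCP and whose axes are the tool frame's). Camera axes: x right, y down, z forward; pixel columns grow to the right and rows downward; lengths in m; the calibration is good to about 2 mm. A picture is of the moment at which its call begins: read the wrist's pose just before it. camera_model takes no time and is no camera call.
- ctrl.close_job(): hands the job in, once; it reports no verdict.
The state is a dict: "time": time; "joint_positions": joint angles; "qd": joint speeds; "joint_torque": joint torques, N m; "position": TCP position; "tool_rot": TCP orientation; "ft_force": force on the tool from outside, world axes, zero at the start; "torque": the same for the moment, N m; "grip_width": opening from 0.0 (shut) to 1.0 (fully open).
Only numpy, scipy, OpenCV 4.12 (cv2) and the standard library are available. Lean on these libraries where they do the work, as an engineer would, in place of code of your own. Each camera call takes 0.05 s, during which the arm holds its last target.

### The job

Check the springs of the cell fixture: with the fingertips, stroke lightly along its row of five sloping brass leaf contacts, starting at the end with the round steel post and going up the slopes, so that each leaf in turn is pressed well down (at least a third of the way to flat) and springs back up. Be gentle, grasp nothing, leave the cells, the gauge block and everything else where they are, and finish clear of the fixture.

Things in the scene. Friction and masses are not known exactly. Their poses are not given: they have to be found in the camera images.
- fixture: Grey plate 290 x 130 x 14 mm screwed to the bench, at any yaw. Origin: centre of its underside, z up. Along its x, at y +30 mm, runs a straight row of five brass leaf contacts 48 mm apart: leaf n (0 to 4) is hinged at x = -112.5 + 48 n mm, 3 mm above the plate. On the other half (y -60 to -4 mm) 6 mm high ribs form five cell bays 48 mm apart.
- row_start (a point): Hinge line of leaf 0, where the row begins (fixture x -112.5, y +30, 17 mm above the bench). Behind each hinge, on its -x side, lies a steel foot 20 mm wide across the row and 8 mm along it, 4 mm above the plate; otherwise the plate is clear before leaf 0 and after leaf 4.
- post_top (a point): Top of the fixed round steel post that marks the start end of the row; 16 mm in diameter, stands 22 mm above the plate at fixture x -133, y -48 mm, beside the row and not in its way.
- leaf0 (a joint): Leaf 0 of the row (first, at the post's end): angle pressed down, 0 = free, 0.47 rad = flat; springs back when let go. Each leaf is a strip 14 mm wide and 38 mm long that rises from its hinge towards +x of the fixture at 0.5 rad to a free rounded tip 33 mm on. A finger moving along the row towards +x rides up it and presses it down (1 to 4 N at the tip); one moving towards -x would catch the free tip.
- leaf0_tip (a point): Top of the free tip of leaf 0, on its middle line, about 36 mm above the bench (22 mm above the plate) when free; moves with the leaf.
- leaf1 (a joint): Leaf 1 of the row: angle pressed down, 0 = free, 0.47 rad = flat; springs back when let go.
- leaf1_tip (a point): Top of the free tip of leaf 1, on its middle line, about 36 mm above the bench (22 mm above the plate) when free; moves with the leaf.
- leaf2 (a joint): Leaf 2 of the row: angle pressed down, 0 = free, 0.47 rad = flat; springs back when let go.
- leaf2_tip (a point): Top of the free tip of leaf 2, on its middle line, about 36 mm above the bench (22 mm above the plate) when free; moves with the leaf.
- leaf3 (a joint): Leaf 3 of the row: angle pressed down, 0 = free, 0.47 rad = flat; springs back when let go.
- leaf3_tip (a point): Top of the free tip of leaf 3, on its middle line, about 36 mm above the bench (22 mm above the plate) when free; moves with the leaf.
- leaf4 (a joint): Leaf 4 of the row (last): angle pressed down, 0 = free, 0.47 rad = flat; springs back when let go.
- leaf4_tip (a point): Top of the free tip of leaf 4, on its middle line, about 36 mm above the bench (22 mm above the plate) when free; moves with the leaf.
- cell0: Loose flat silver pouch cell 36 x 44 x 6 mm lying in one of the fixture's bays; origin centre of underside. To be left alone.
- cell1: Loose flat silver pouch cell 36 x 44 x 6 mm lying in one of the fixture's bays; origin centre of underside. To be left alone.
- cell2: Loose flat silver pouch cell 36 x 44 x 6 mm lying in one of the fixture's bays; origin centre of underside. To be left alone.
- gauge: Loose square black gauge block, 22 x 22 mm, 38 mm high with a narrower top, standing in one of the fixture's bays; origin centre of underside. To be left alone.
- driver: Loose screwdriver about 0.2 m long, lying on the bench to the left. To be left alone.
- tape: Loose roll of yellow tape, 100 mm in diameter, 45 mm high. To be left alone.
- flux: Loose clear bottle, 40 mm in diameter, 90 mm high. To be left alone.
- cell3: Loose flat silver pouch cell 36 x 44 x 6 mm lying on the bench to the right. To be left alone.

How it is judged:
By the outcome, as a careful person would: the job done as asked, in the order asked, and still so for the second after the job is handed in, with the robot touching nothing.
It also fails if it takes over 38 s, if anything falls off the work surface, if the arm or the gripper's body presses on something with over 40 N, if the wrist force passes 120 N, or if a joint passes its speed limit or range.

## Working session

There is one attempt and no reset: what is moved stays moved. The work goes in short steps, Python scripts to look and compute and a shell command to move; the robot and the scene stay as the last step left them, time stands still between calls to the robot, and variables do not carry over. Pictures are saved under pics/ and viewed, and the job is handed in when it is done.

```bash
ls; mkdir -p pics
python3 - <<'E'
from bench import ctrl
import cv2
s=ctrl.get_state()
for k in s: print(k,s[k])
for n in ("top","side","wrist"):
    m=ctrl.camera_model(n); print(n,m)
    cv2.imwrite(f"pics/{n}0.png",ctrl.get_image(n)[:,:,::-1])
E
```

```text
pics
time 0.0
joint_positions [-1.12990411  0.32180284 -0.07010108  1.45164969  0.02261647  1.37078885
 -0.0569044 ]
qd [ 0.00154549  0.00137805 -0.00160057 -0.00011092 -0.00045669 -0.00046594
 -0.00046327]
joint_torque [-7.61686283e-05 -4.91273367e+01 -4.03603585e-01 -3.12541544e+01
 -6.36838214e-02  4.33897250e-02  1.77861148e-04]
position [0.26887329 0.59114759 0.20038748]
tool_rot [-0.89046913  1.38292121  0.88866693]
ft_force [-0.13137673  0.72299517 -0.30702833]
torque [ 0.07409811 -0.01697236  0.02228412]
grip_width 1.0009168793025294
top {'K': array([[426.3060115 ,   0.        , 256.77900776],
       [  0.        , 426.3060115 , 194.36715625],
       [  0.        ,   0.        ,   1.        ]]), 'rvec': array([ 2.12713664, -2.17108964,  0.13314326]), 'tvec': array([0.02269974, 0.56026809, 1.0387537 ])}
side {'K': array([[427.9510869 ,   0.        , 261.88370441],
       [  0.        , 427.9510869 , 195.42682054],
       [  0.        ,   0.        ,   1.        ]]), 'rvec': array([ 0.9091898 , -2.30423171,  1.30911437]), 'tvec': array([0.4125089 , 0.23773091, 0.71987387])}
wrist {'K': array([[298.94819142,   0.        , 258.64924834],
       [  0.        , 298.94819142, 187.23849295],
       [  0.        ,   0.        ,   1.        ]]), 'T_tool_cam': array([[-5.54203393e-04, -2.72512366e-01,  9.62152121e-01,
        -1.83470215e-01],
       [-9.50902939e-04, -9.62151690e-01, -2.72512791e-01,
         7.52627353e-02],
       [ 9.99999394e-01, -1.06594079e-03,  2.74094921e-04,
         4.32921868e-04],
       [ 0.00000000e+00,  0.00000000e+00,  0.00000000e+00,
         1.00000000e+00]])}
```

View pics/top0.png

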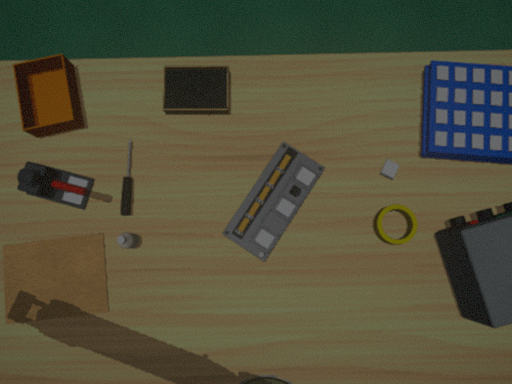

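View pics/side0.png

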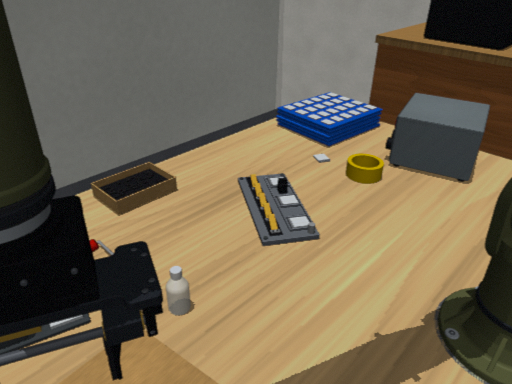

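View pics/wrist0.png

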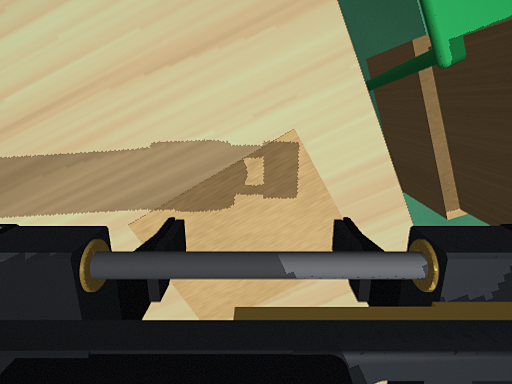

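The top view shows the fixture centred near (274,202), with the post near (262,254) and the leaf row running from about (240,233) to (290,155). The side view agrees, with the post at the near end (311,229). Next I'll measure it.

```bash
cat > h.py <<'E'
import numpy as np, cv2
from bench import ctrl
def ray(n,uv,z):
    m=ctrl.camera_model(n);R=cv2.Rodrigues(m['rvec'])[0];c=-R.T@m['tvec']
    p=cv2.undistortPoints(np.float64(uv).reshape(-1,1,2),m['K'],None).reshape(-1,2)
    d=np.c_[p,np.ones(len(p))]@R
    return c+d*((z-c[2])/d[:,2])[:,None]
def proj(n,P):
    m=ctrl.camera_model(n);return cv2.projectPoints(np.float64(P),m['rvec'],m['tvec'],m['K'],None)[0].reshape(-1,2)
E
python3 - <<'E'
from h import *
im=cv2.imread('pics/top0.png')
c=im[130:275,205:340]
cv2.imwrite('pics/topz.png',cv2.resize(c,None,fx=4,fy=4,interpolation=cv2.INTER_CUBIC))
hsv=cv2.cvtColor(im,cv2.COLOR_BGR2HSV)
m=(hsv[...,1]<60).astype(np.uint8);m[:130]=0;m[275:]=0;m[:,:205]=0;m[:,340:]=0
m=cv2.morphologyEx(m,cv2.MORPH_CLOSE,np.ones((11,11)))
cs,_=cv2.findContours(m,0,1);k=max(cs,key=cv2.contourArea)
r=cv2.minAreaRect(k);b=cv2.boxPoints(r);print(r,b)
P=ray('top',b,.014);print(P.round(4),[np.linalg.norm(P[i]-P[i-1]) for i in range(4)],P.mean(0))
br=cv2.inRange(hsv,(12,130,90),(32,255,255));br[:130]=0;br[275:]=0;br[:,:205]=0;br[:,340:]=0
n,l,st,ce=cv2.connectedComponentsWithStats(br)
for i in range(1,n):
  if st[i][4]>8: print(st[i],ce[i],ray('top',[ce[i]],.027))
E
```

```text
((273.2875671386719, 200.70726013183594), (51.02295684814453, 111.99296569824219), 33.17851257324219) [[221.2912  233.61348]
 [282.57928 139.87877]
 [325.28394 167.80104]
 [263.99585 261.53577]]
[[ 0.4647  0.1039  0.014 ]
 [ 0.7063 -0.0591  0.014 ]
 [ 0.6295 -0.1678  0.014 ]
 [ 0.3922 -0.0034  0.014 ]] [np.float64(0.12945893802162217), np.float64(0.2914338685068348), np.float64(0.13311230221888704), np.float64(0.288617722238306)] [ 0.54818275 -0.03160704  0.014     ]
[279 155  11  14  68] [284.25       161.63235294] [[ 0.64539543 -0.06102521  0.027     ]]
[269 171  11  14  69] [274.07246377 177.27536232] [[ 0.60516208 -0.0338346   0.027     ]]
[259 186  11  14  66] [263.98484848 192.53030303] [[ 0.56629516 -0.00714734  0.027     ]]
[249 202  10  14  66] [253.5        208.39393939] [[0.52624811 0.02033665 0.027     ]]
[238 218  11  13  67] [243.13432836 224.2238806 ] [[0.486653   0.04726232 0.027     ]]
```

View pics/topz.png

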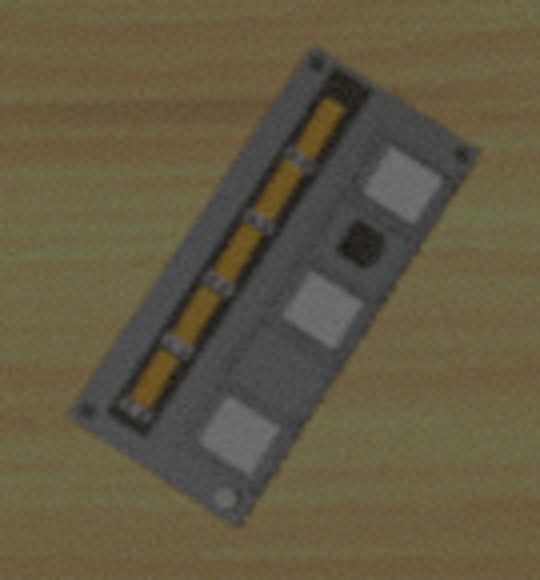

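```bash
cat >> h.py <<'E'
from scipy.spatial.transform import Rotation as Ro
c0=np.array([.486653,.04726232]);c4=np.array([.64539543,-.06102521])
e=(c4-c0)/np.linalg.norm(c4-c0);nrm=np.array([-e[1],e[0]])
org=(c0+c4)/2-nrm*.030-e*0.0   # leaf middle row centre = fixture x~0
def fx(x,y,z): return np.r_[org+e*x+nrm*y,z]
def tool(p):
    s=ctrl.get_state();R=Ro.from_rotvec(s['tool_rot']).as_matrix()
    return R.T@(p-s['position'])
def info():
    s=ctrl.get_state();R=Ro.from_rotvec(s['tool_rot']).as_matrix()
    q=s['position'];d=q[:2]-org
    print('t',round(s['time'],3),'pos',q.round(4),'fix',(d@e).round(4),(d@nrm).round(4),'f',s['ft_force'].round(2),'grip',round(s['grip_width'],3),'tx',R[:,0].round(4),'j7',s['joint_positions'][6].round(3))
    yf=np.r_[e,0]@R;print('row dir in tool axes',yf.round(4))
E
python3 - <<'E'
from h import *
info(); print(org,np.degrees(np.arctan2(e[1],e[0])))
R=Ro.from_rotvec(ctrl.get_state()['tool_rot']).as_matrix();print(R)
p=fx(-.170,.030,.12); print(p,tool(p))
# post + tips check in both views
for n in('top','side'):
  print(n,proj(n,[fx(-.133,-.048,.036)]+[fx(-.1125+.048*i+.033,.03,.036) for i in range(5)]).round(0).tolist())
im=cv2.imread('pics/side0.png')
for P in [fx(-.133,-.048,.036)]+[fx(-.1125+.048*i+.033,.03,.036) for i in range(5)]+[fx(a,b,.014) for a in(-.145,.145) for b in(-.065,.065)]:
  u=proj('side',[P])[0];cv2.circle(im,(int(round(u[0])),int(round(u[1]))),1,(0,0,255),-1)
cv2.imwrite('pics/sidez.png',cv2.resize(im[160:255,220:335],None,fx=5,fy=5,interpolation=cv2.INTER_CUBIC))
E
```

```text
t 0.15 pos [0.2689 0.5913 0.2006] fix -0.5825 0.3567 f [-0.26  0.18  0.79] grip 1.0 tx [-5.0e-04 -1.3e-03 -1.0e+00] j7 -0.057
row dir in tool axes [ 3.000e-04 -9.853e-01 -1.710e-01]
[ 0.54911835 -0.03166434] -34.30019365130915
[[-5.02796334e-04 -9.10301694e-01  4.13945132e-01]
 [-1.33828914e-03  4.13945426e-01  9.10300716e-01]
 [-9.99998978e-01 -9.62824118e-05 -1.42637711e-03]]
[0.42558783 0.08891846 0.12      ] [ 0.08122636 -0.35052752 -0.39232356]
top [[261.0, 254.0], [247.0, 218.0], [257.0, 203.0], [267.0, 187.0], [278.0, 171.0], [288.0, 156.0]]
side [[311.0, 222.0], [270.0, 213.0], [265.0, 202.0], [260.0, 192.0], [256.0, 182.0], [252.0, 173.0]]
```

View pics/sidez.png

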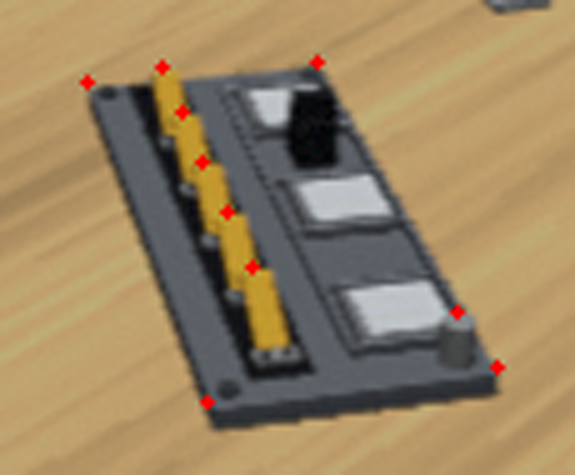

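The projected post, tips and plate corners fall on the picture in both views, and the row is 192 mm long, as it should be. I'll shut the gripper and go above the start.

```bash
python3 -m pendant '[{"travel":[0,-0.03,-0.03],"twist":0.02},{"travel":[0,-0.07,-0.07],"twist":0.04},{"travel":[0,-0.11,-0.11],"twist":0.06},{"travel":[0,-0.15,-0.15],"twist":0.08},{"travel":[0,-0.19,-0.19],"twist":0.10},{"travel":[0,-0.23,-0.23],"twist":0.12},{"travel":[0,-0.27,-0.275],"twist":0.14},{"travel":[0,-0.31,-0.32],"twist":0.16},{"travel":[0,-0.35,-0.365],"twist":0.172},{"travel":[0,-0.38,-0.397],"twist":0.172}]' -1 5
python3 - <<'E'
from h import *
info(); print(tool(fx(-.14,.03,.06)))
E
```

```text
time: 1.4
position: [0.4508, 0.0697, 0.2013]
tool_rot: [-0.757, 1.436, 0.755]
ft_force: [0.8, 0.6, 0.8]
grip_width: 0.022
t 1.4 pos [0.4508 0.0697 0.2013] fix -0.1383 0.0283 f [0.83 0.65 0.79] grip 0.022 tx [-2.0e-04 -1.1e-03 -1.0e+00] j7 0.717
row dir in tool axes [ 5.0e-04 -1.0e+00  2.6e-03]
[0.14128107 0.00172022 0.00183637]
```

```bash
python3 -m pendant '[{"travel":[0.03,0,0.002],"twist":0},{"travel":[0.06,0,0.002],"twist":0},{"travel":[0.09,0,0.002],"twist":0},{"travel":[0.12,0.001,0.002],"twist":0},{"travel":[0.14,0.002,0.002],"twist":0},{"travel":[0.14,0.002,0.002],"twist":0}]'
python3 - <<'E'
from h import *
info(); print(tool(fx(-.14,.03,.026)))
for n in("side","wrist"):
    im=ctrl.get_image(n)[:,:,::-1]
    if n=='side': im=cv2.resize(im[130:260,200:340],None,fx=4,fy=4,interpolation=cv2.INTER_CUBIC)
    cv2.imwrite(f'pics/{n}1.png',im)
E
```

```text
time: 2.15
position: [0.4486, 0.0718, 0.0598]
tool_rot: [-0.757, 1.44, 0.756]
ft_force: [-0.5, 0.2, 0.2]
grip_width: 0.003
t 2.15 pos [0.4486 0.0718 0.0598] fix -0.1414 0.0288 f [-0.47  0.18  0.16] grip 0.003 tx [-0.0038 -0.0025 -1.    ] j7 0.763
row dir in tool axes [-0.0017 -1.      0.0026]
[ 0.03379512 -0.00144612  0.00131112]
```

View pics/side1.png

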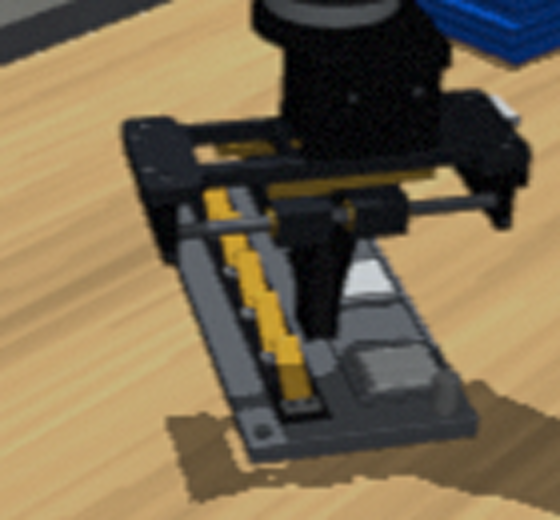

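View pics/wrist1.png

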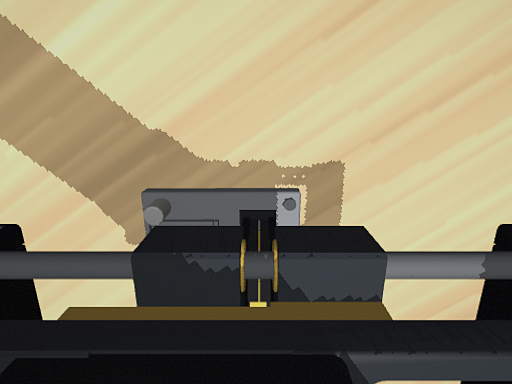

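Run:
```python
from h import *
s=ctrl.get_state()
print(proj('side',[s['position']]), (proj('side',[s['position']])-[200,130])*4)
```

```text
[[277.30197051 218.4529171 ]] [[309.20788205 353.81166839]]
```

Run:
```python
from h import *
im=ctrl.get_image('side')[:,:,::-1].copy()
im=np.clip(im.astype(float)*1.8,0,255).astype(np.uint8)
cv2.imwrite('pics/side2.png',cv2.resize(im[185:245,245:320],None,fx=10,fy=10,interpolation=cv2.INTER_NEAREST))
t=ctrl.get_image('top')[:,:,::-1].copy();t=np.clip(t.astype(float)*2,0,255).astype(np.uint8)
cv2.imwrite('pics/top2.png',cv2.resize(t[130:275,205:340],None,fx=4,fy=4))
```

```text
(no output)
```

View pics/side2.png

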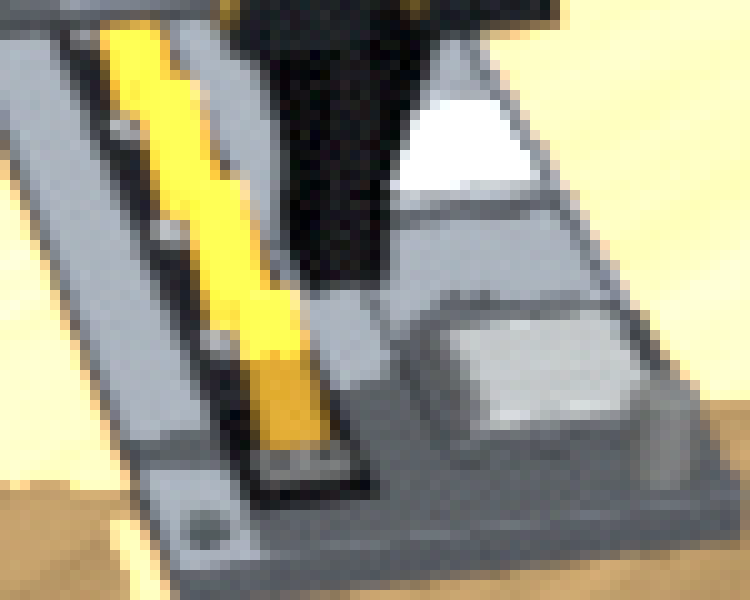

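View pics/top2.png

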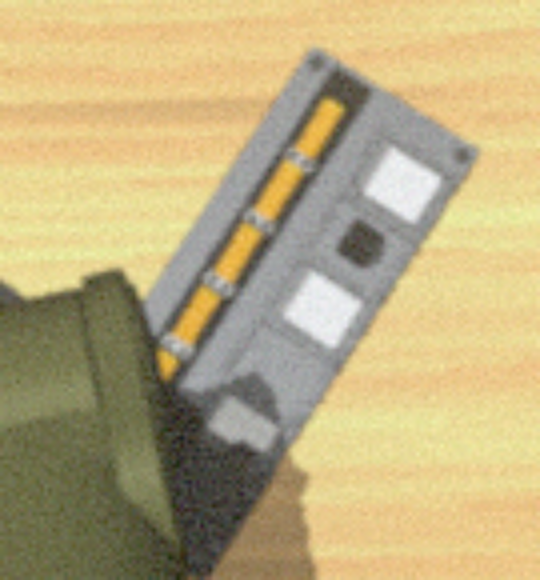

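Run:
```python
from h import *
s=ctrl.get_state();p=s['position']
b=proj('side',[p])
for n,d in(('fx',np.r_[e,0]),('fy',np.r_[nrm,0]),('z',np.r_[0,0,1])): print(n,(proj('side',[p+.01*d])-b))
m=ctrl.camera_model('wrist');T=m['T_tool_cam']
def wp(P):
    R=Ro.from_rotvec(s['tool_rot']).as_matrix()
    q=(P-p)@R; c=(q-T[:3,3])@T[:3,:3]; u=c@m['K'].T; return u[:,:2]/u[:,2:]
print('tcp',wp(np.array([p])))
print(wp(np.array([fx(-.145,.065,.014),fx(-.145,-.065,.014),fx(-.133,-.048,.036),fx(-.133,.057,.014)])))
im=ctrl.get_image('wrist')[:,:,::-1]
cv2.imwrite('pics/wrist2.png',cv2.resize(np.clip(im[175:275,120:330]*1.5,0,255).astype(np.uint8),None,fx=3.5,fy=3.5,interpolation=cv2.INTER_NEAREST))
```

```text
fx [[-1.22463302 -2.61175289]]
fy [[-4.61371099  0.5411782 ]]
z [[ 0.18613794 -3.9658006 ]]
tcp [[258.08877629 221.37347457]]
[[300.24566642 192.17172443]
 [139.72330983 192.75592979]
 [152.98941998 216.53466865]
 [289.99346599 206.20152196]]
```

View pics/wrist2.png

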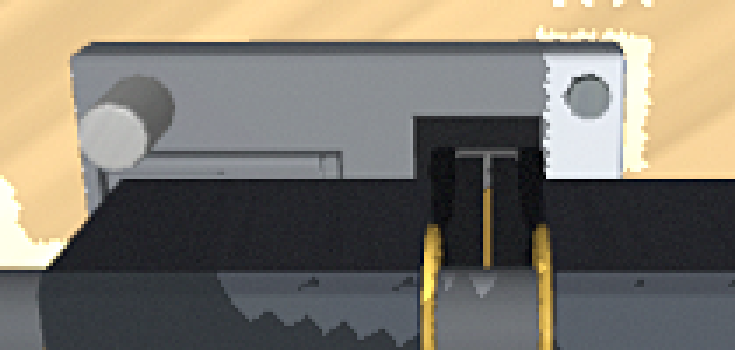

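```bash
python3 -m pendant '[{"travel":[0.01,0,0],"twist":0},{"travel":[0.02,-0.001,0.001],"twist":0},{"travel":[0.028,-0.001,0.001],"twist":0},{"travel":[0.028,-0.001,0.001],"twist":0}]'
python3 - <<'E'
from h import *
info(); s=ctrl.get_state()
im=ctrl.get_image('side')[:,:,::-1].copy()
im=np.clip(im.astype(float)*1.8,0,255).astype(np.uint8)
cv2.imwrite('pics/side3.png',cv2.resize(im[185:245,245:320],None,fx=10,fy=10,interpolation=cv2.INTER_NEAREST))
print('tcp crop',(proj('side',[s['position']])-[245,185])*10)
im=ctrl.get_image('wrist')[:,:,::-1]
cv2.imwrite('pics/wrist3.png',cv2.resize(np.clip(im[180:260,210:310].astype(float)*3,0,255).astype(np.uint8),None,fx=7,fy=7,interpolation=cv2.INTER_NEAREST))
E
```

```text
time: 2.9
position: [0.4517, 0.0725, 0.0333]
tool_rot: [-0.757, 1.436, 0.755]
ft_force: [-0.1, -0.3, 0.5]
grip_width: 0.005
t 2.9 pos [0.4517 0.0725 0.0333] fix -0.1392 0.0312 f [-0.11 -0.28  0.54] grip 0.005 tx [-3.0e-04 -1.3e-03 -1.0e+00] j7 0.783
row dir in tool axes [ 5.0e-04 -1.0e+00  2.7e-03]
tcp crop [[313.39278613 443.13231678]]
```

View pics/side3.png

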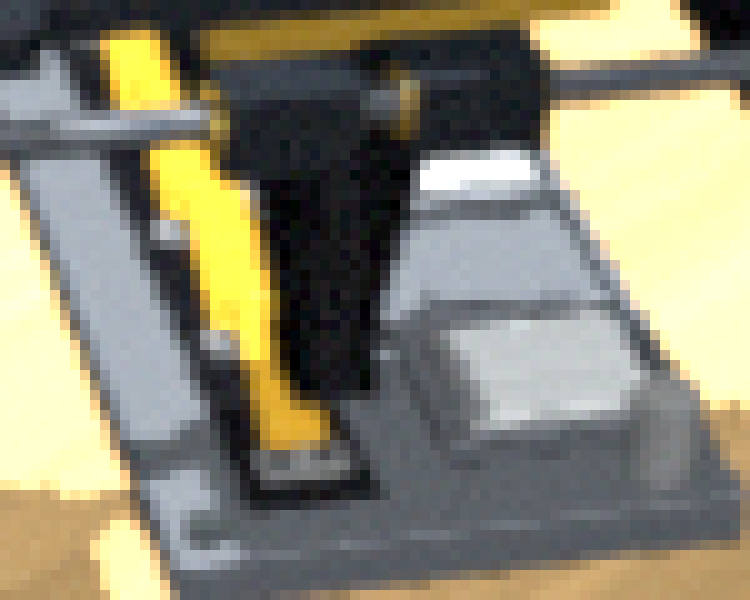

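View pics/wrist3.png

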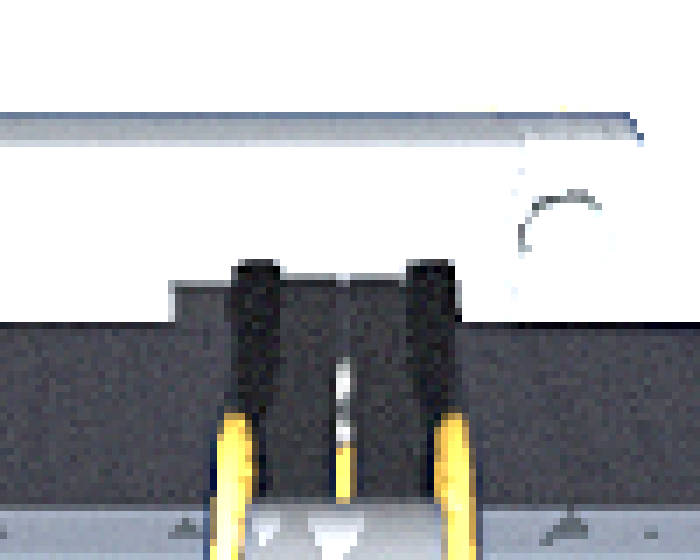

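```bash
python3 -m pendant '[{"travel":[0.004,0,0.001],"twist":0},{"travel":[0.008,0,0.001],"twist":0},{"travel":[0.012,0,0.001],"twist":0},{"travel":[0.012,0,0.001],"twist":0}]'
python3 - <<'E'
from h import *
info(); s=ctrl.get_state()
im=ctrl.get_image('side')[:,:,::-1].copy()
im=np.clip(im.astype(float)*1.8,0,255).astype(np.uint8)
cv2.imwrite('pics/side4.png',cv2.resize(im[185:245,245:320],None,fx=10,fy=10,interpolation=cv2.INTER_NEAREST))
for dz in(0,.006,.01,.014):print('tcp crop',dz,(proj('side',[s['position']+[0,0,dz]])-[245,185])*10)
E
```

```text
time: 3.5
position: [0.4527, 0.0734, 0.0218]
tool_rot: [-0.757, 1.435, 0.755]
ft_force: [0.2, 0.6, 0.2]
grip_width: 0.006
t 3.5 pos [0.4527 0.0734 0.0218] fix -0.1389 0.0325 f [0.19 0.55 0.24] grip 0.006 tx [ 5.e-04 -1.e-03 -1.e+00] j7 0.791
row dir in tool axes [ 0.001  -1.      0.0027]
tcp crop 0 [[304.95682192 486.76939864]]
tcp crop 0.006 [[305.99229466 464.11062728]]
tcp crop 0.01 [[306.68652715 448.91905854]]
tcp crop 0.014 [[307.38391846 433.65836681]]
```

View pics/side4.png

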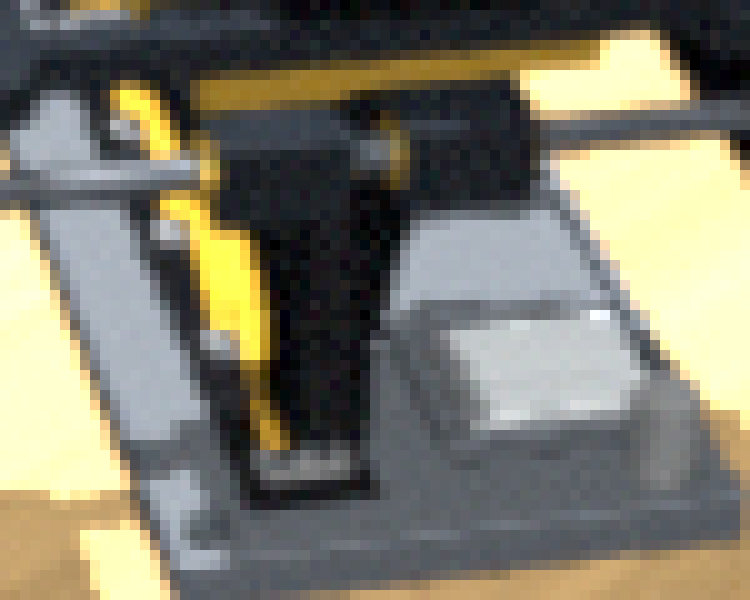

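Run:
```python
from h import *
s=ctrl.get_state();p=s['position'];R=Ro.from_rotvec(s['tool_rot']).as_matrix()
m=ctrl.camera_model('wrist');T=m['T_tool_cam']
d=np.linalg.inv(m['K'])@[259.3,217.6,1]; d=R@T[:3,:3]@d; c=p+R@T[:3,3]
a=ray('side',[[278,229.3]],0.)[0];b=ray('side',[[278,229.3]],.1)[0]
d/=np.linalg.norm(d);f=(b-a)/np.linalg.norm(b-a)
t=np.linalg.lstsq(np.c_[d,-f],a-c,rcond=None)[0]
P=c+t[0]*d;Q=a+t[1]*f
print(P,Q,'gap',np.linalg.norm(P-Q))
for X in(P,Q): print('tool',R.T@(X-p),'fix',(X[:2]-org)@e,(X[:2]-org)@nrm,X[2])
```

```text
[0.44473716 0.0800365  0.0416236 ] [0.44231711 0.07850128 0.04117004] gap 0.0029015983042687274
tool [-0.01963303  0.01043776  0.00075533] fix -0.14917556934288603 0.03345384625700235 0.0416235992129097
tool [-0.01918056  0.01156515 -0.00187973] fix -0.1503096233280246 0.03082183658837631 0.041170036226781594
```

Two views place the visible fingertip ends about 13–19 mm above the nominal TCP, so I'll lower further in small steps, watching the force and the picture.

```bash
python3 -m pendant '[{"travel":[0.003,0,0],"twist":0},{"travel":[0.006,0,0],"twist":0},{"travel":[0.008,0,0],"twist":0}]'
python3 - <<'E'
from h import *
info(); s=ctrl.get_state()
im=ctrl.get_image('side')[:,:,::-1].copy()
im=np.clip(im.astype(float)*1.8,0,255).astype(np.uint8)
cv2.imwrite('pics/side5.png',cv2.resize(im[185:245,245:320],None,fx=10,fy=10,interpolation=cv2.INTER_NEAREST))
im=ctrl.get_image('wrist')[:,:,::-1]
cv2.imwrite('pics/wrist5.png',cv2.resize(np.clip(im[180:260,210:310].astype(float)*1.5,0,255).astype(np.uint8),None,fx=7,fy=7,interpolation=cv2.INTER_NEAREST))
E
```

```text
time: 3.92
position: [0.4528, 0.0734, 0.0137]
tool_rot: [-0.757, 1.435, 0.755]
ft_force: [-0.0, 0.2, -0.1]
grip_width: 0.004
t 3.925 pos [0.4528 0.0734 0.0137] fix -0.1388 0.0325 f [-0.04  0.18 -0.1 ] grip 0.004 tx [ 7.e-04 -9.e-04 -1.e+00] j7 0.797
row dir in tool axes [ 0.0011 -1.      0.0027]
```

View pics/side5.png

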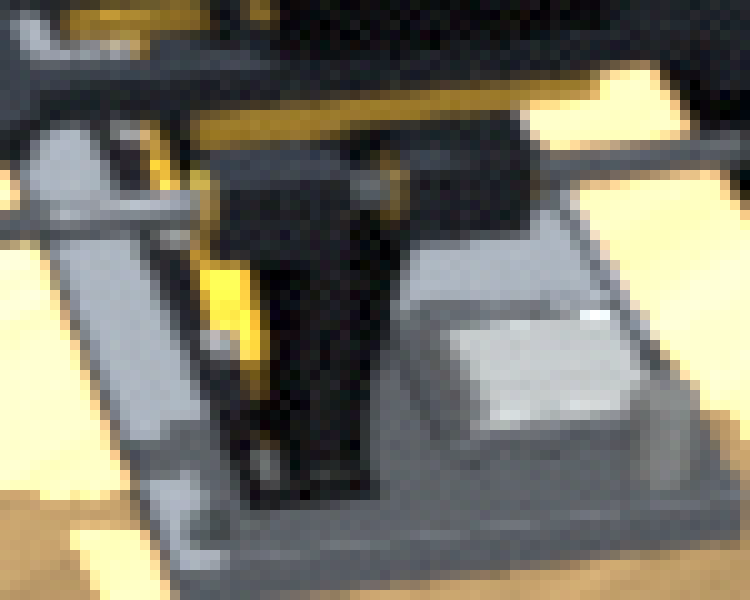

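View pics/wrist5.png

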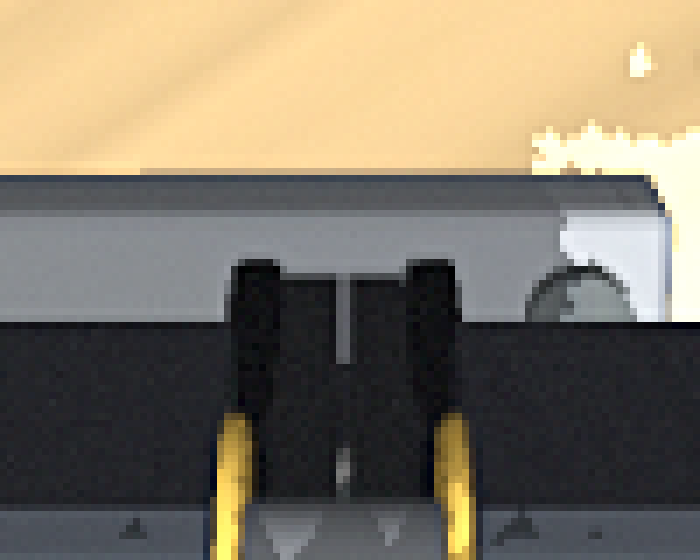

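```bash
python3 -m pendant '[{"travel":[0,-0.004,0],"twist":0},{"travel":[0,-0.010,0],"twist":0},{"travel":[0,-0.016,0],"twist":0},{"travel":[0,-0.022,0],"twist":0},{"travel":[0,-0.028,0],"twist":0}]'
python3 - <<'E'
from h import *
info(); s=ctrl.get_state()
im=ctrl.get_image('side')[:,:,::-1].copy()
im=np.clip(im.astype(float)*1.8,0,255).astype(np.uint8)
cv2.imwrite('pics/side6.png',cv2.resize(im[185:245,245:320],None,fx=10,fy=10,interpolation=cv2.INTER_NEAREST))
info()
E
```

```text
time: 4.65
position: [0.4762, 0.0572, 0.0137]
tool_rot: [-0.757, 1.435, 0.755]
ft_force: [0.9, -0.2, -0.2]
grip_width: 0.006
t 4.65 pos [0.4762 0.0572 0.0137] fix -0.1103 0.0323 f [ 0.94 -0.19 -0.25] grip 0.006 tx [ 5.0e-04 -1.1e-03 -1.0e+00] j7 0.862
row dir in tool axes [ 0.001 -1.     0.003]
t 4.7 pos [0.4769 0.0567 0.0139] fix -0.1094 0.0323 f [ 1.02 -0.12 -0.05] grip 0.008 tx [ 0.0013 -0.0014 -1.    ] j7 0.862
row dir in tool axes [ 0.0019 -1.      0.0035]
```

View pics/side6.png

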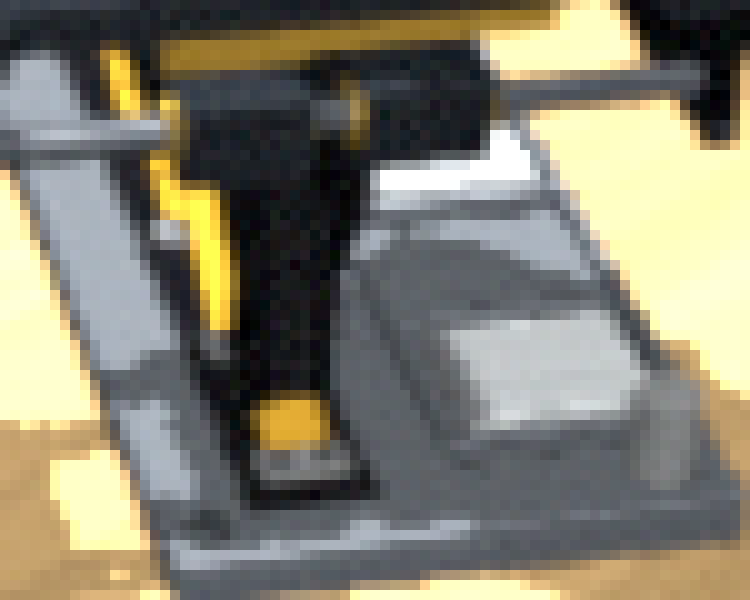

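```bash
python3 -m pendant '[{"travel":[0.003,0,0],"twist":0},{"travel":[0.006,0,0],"twist":0},{"travel":[0.006,0,0],"twist":0}]'
python3 - <<'E'
from h import *
info(); s=ctrl.get_state()
im=ctrl.get_image('side')[:,:,::-1].copy()
im=np.clip(im.astype(float)*1.8,0,255).astype(np.uint8)
cv2.imwrite('pics/side7.png',cv2.resize(im[185:245,245:320],None,fx=10,fy=10,interpolation=cv2.INTER_NEAREST))
info()
E
```

```text
time: 5.08
position: [0.4764, 0.0567, 0.0075]
tool_rot: [-0.757, 1.436, 0.754]
ft_force: [-0.2, -0.2, -0.5]
grip_width: 0.005
t 5.075 pos [0.4764 0.0567 0.0075] fix -0.1099 0.032 f [-0.15 -0.18 -0.51] grip 0.005 tx [ 4.0e-04 -1.6e-03 -1.0e+00] j7 0.867
row dir in tool axes [ 0.0012 -1.      0.0032]
t 5.125 pos [0.4766 0.0568 0.0076] fix -0.1097 0.0322 f [-1.07  0.11 -0.  ] grip 0.005 tx [ 8.0e-04 -1.5e-03 -1.0e+00] j7 0.867
row dir in tool axes [ 0.0015 -1.      0.0032]
```

View pics/side7.png

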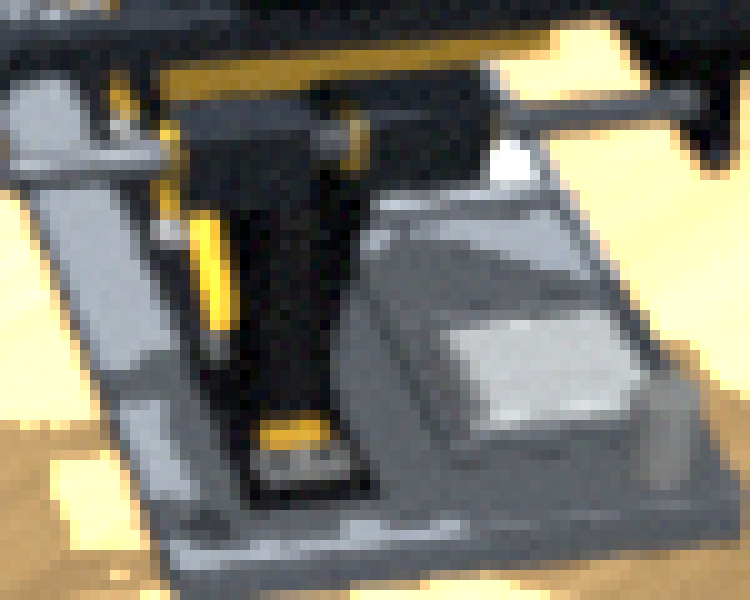

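```bash
python3 -m pendant '[{"travel":[0.002,-0.004,0],"twist":0},{"travel":[0.002,-0.010,0],"twist":0},{"travel":[0.002,-0.016,0],"twist":0},{"travel":[0.002,-0.021,0],"twist":0}]'
python3 - <<'E'
from h import *
info(); s=ctrl.get_state()
im=ctrl.get_image('side')[:,:,::-1].copy()
im=np.clip(im.astype(float)*1.8,0,255).astype(np.uint8)
cv2.imwrite('pics/side8.png',cv2.resize(im[175:245,235:320],None,fx=8,fy=8,interpolation=cv2.INTER_NEAREST))
info()
E
```

```text
time: 5.62
position: [0.4944, 0.0446, 0.0058]
tool_rot: [-0.757, 1.435, 0.754]
ft_force: [-0.9, 0.8, 1.8]
grip_width: 0.009
t 5.625 pos [0.4944 0.0446 0.0058] fix -0.0882 0.0322 f [-0.9   0.81  1.8 ] grip 0.009 tx [ 0.001  -0.0015 -1.    ] j7 0.914
row dir in tool axes [ 0.0017 -1.      0.0035]
t 5.675 pos [0.495  0.0441 0.0059] fix -0.0874 0.0321 f [-0.8   0.86  1.79] grip 0.006 tx [ 0.0018 -0.0018 -1.    ] j7 0.914
row dir in tool axes [ 0.0025 -1.      0.0039]
```

View pics/side8.png

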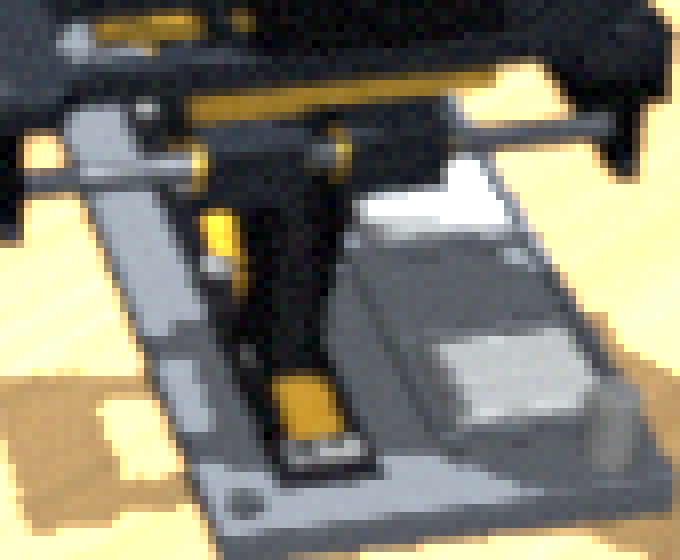

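The fingers are riding leaf 0, with about 1.8 N upward and a clean contact. I'll lower a little more for margin, then stroke on.

```bash
python3 -m pendant '[{"travel":[0.0015,-0.001,0],"twist":0},{"travel":[0.003,-0.002,0],"twist":0},{"travel":[0.003,-0.003,0],"twist":0}]'
python3 - <<'E'
from h import *
info(); s=ctrl.get_state()
im=ctrl.get_image('side')[:,:,::-1].copy()
im=np.clip(im.astype(float)*1.8,0,255).astype(np.uint8)
cv2.imwrite('pics/side9.png',cv2.resize(im[175:245,235:320],None,fx=8,fy=8,interpolation=cv2.INTER_NEAREST))
info()
E
```

```text
time: 6.05
position: [0.4975, 0.0424, 0.0028]
tool_rot: [-0.757, 1.435, 0.753]
ft_force: [-1.4, 0.6, 2.6]
grip_width: 0.004
t 6.05 pos [0.4975 0.0424 0.0028] fix -0.0844 0.0321 f [-1.44  0.59  2.62] grip 0.004 tx [ 0.0017 -0.0019 -1.    ] j7 0.923
row dir in tool axes [ 0.0025 -1.      0.0038]
t 6.1 pos [0.4977 0.0423 0.0029] fix -0.0842 0.0321 f [-1.63  1.17  3.15] grip 0.001 tx [ 0.002  -0.0019 -1.    ] j7 0.923
row dir in tool axes [ 0.0027 -1.      0.0039]
```

View pics/side9.png

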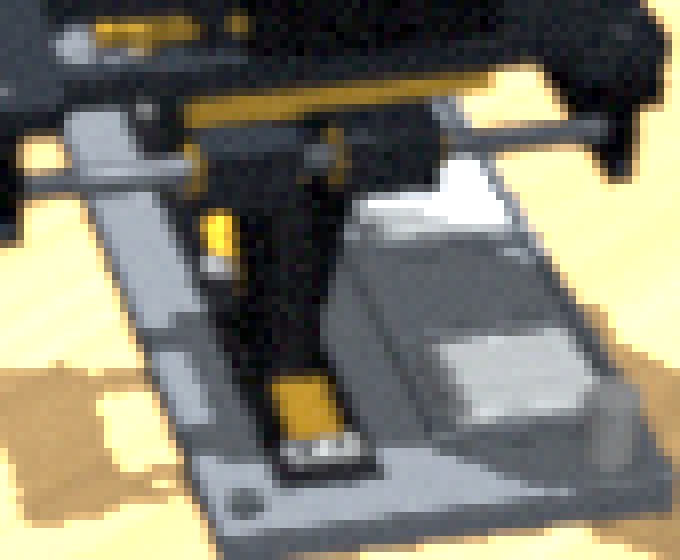

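```bash
python3 -m pendant '[{"travel":[0,-0.004,0],"twist":0},{"travel":[0,-0.010,0],"twist":0},{"travel":[0,-0.016,0],"twist":0},{"travel":[0,-0.022,0],"twist":0},{"travel":[0,-0.028,0],"twist":0},{"travel":[0,-0.034,0],"twist":0},{"travel":[0,-0.040,0],"twist":0},{"travel":[0,-0.046,0],"twist":0}]'
python3 - <<'E'
from h import *
info(); s=ctrl.get_state()
im=ctrl.get_image('side')[:,:,::-1].copy()
im=np.clip(im.astype(float)*1.8,0,255).astype(np.uint8)
cv2.imwrite('pics/side10.png',cv2.resize(im[165:245,235:325],None,fx=7,fy=7,interpolation=cv2.INTER_NEAREST))
info()
E
```

```text
time: 7.1
position: [0.5361, 0.0159, 0.0031]
tool_rot: [-0.757, 1.435, 0.752]
ft_force: [-1.9, 1.2, 2.7]
grip_width: 0.007
t 7.1 pos [0.5361 0.0159 0.0031] fix -0.0375 0.0319 f [-1.94  1.22  2.71] grip 0.007 tx [ 0.0024 -0.0022 -1.    ] j7 1.013
row dir in tool axes [ 0.0032 -1.      0.0039]
t 7.15 pos [0.537  0.0152 0.0033] fix -0.0365 0.0319 f [0.38 1.24 2.69] grip 0.001 tx [ 0.0036 -0.0027 -1.    ] j7 1.013
row dir in tool axes [ 0.0045 -1.      0.0044]
```

View pics/side10.png

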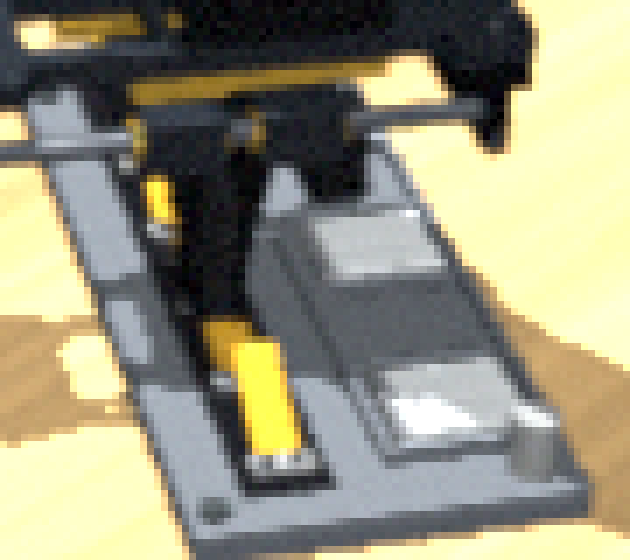

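Leaf 0 has sprung back up (upright bright strip at (268,395)), and leaf 1 is under the fingers with 2.7 N. The height is steady, so I'll continue.

```bash
python3 -m pendant '[{"travel":[0,-0.004,0],"twist":0},{"travel":[0,-0.010,0],"twist":0},{"travel":[0,-0.016,0],"twist":0},{"travel":[0,-0.022,0],"twist":0},{"travel":[0,-0.028,0],"twist":0},{"travel":[0,-0.034,0],"twist":0},{"travel":[0,-0.040,0],"twist":0},{"travel":[0,-0.047,0],"twist":0}]'
python3 - <<'E'
from h import *
info(); s=ctrl.get_state()
im=ctrl.get_image('side')[:,:,::-1].copy()
im=np.clip(im.astype(float)*1.8,0,255).astype(np.uint8)
cv2.imwrite('pics/side11.png',cv2.resize(im[155:245,225:325],None,fx=6,fy=6,interpolation=cv2.INTER_NEAREST))
info()
E
```

```text
time: 8.15
position: [0.5762, -0.0118, 0.0035]
tool_rot: [-0.758, 1.434, 0.751]
ft_force: [-1.1, 1.1, 2.7]
grip_width: 0.008
t 8.15 pos [ 0.5762 -0.0118  0.0035] fix 0.0112 0.0317 f [-1.07  1.1   2.69] grip 0.008 tx [ 0.004  -0.0029 -1.    ] j7 1.091
row dir in tool axes [ 0.0049 -1.      0.0044]
t 8.2 pos [ 0.5773 -0.0127  0.0038] fix 0.0126 0.0316 f [0.27 0.39 2.11] grip 0.004 tx [ 0.0056 -0.0036 -1.    ] j7 1.091
row dir in tool axes [ 0.0066 -1.      0.005 ]
```

View pics/side11.png

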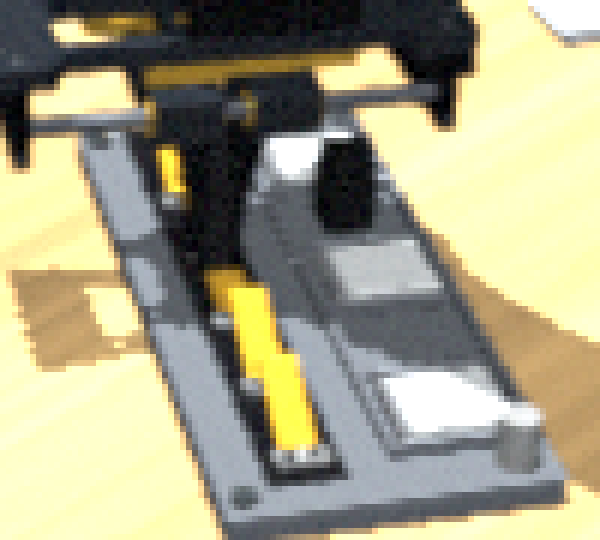

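Leaves 0 and 1 are back up and leaf 2 is pressed. The gauge at (345,185) is clear of the gripper. The height has crept up 0.7 mm, so I'll correct for that.

```bash
python3 -m pendant '[{"travel":[0.0005,-0.004,0],"twist":0},{"travel":[0.001,-0.010,0],"twist":0},{"travel":[0.001,-0.016,0],"twist":0},{"travel":[0.001,-0.022,0],"twist":0},{"travel":[0.001,-0.028,0],"twist":0},{"travel":[0.001,-0.034,0],"twist":0},{"travel":[0.001,-0.040,0],"twist":0},{"travel":[0.001,-0.047,0],"twist":0}]'
python3 - <<'E'
from h import *
info(); s=ctrl.get_state()
im=ctrl.get_image('side')[:,:,::-1].copy()
im=np.clip(im.astype(float)*1.8,0,255).astype(np.uint8)
cv2.imwrite('pics/side12.png',cv2.resize(im[145:245,225:325],None,fx=6,fy=6,interpolation=cv2.INTER_NEAREST))
info()
E
```

```text
time: 9.2
position: [0.6166, -0.0398, 0.0032]
tool_rot: [-0.759, 1.432, 0.749]
ft_force: [-1.5, 1.4, 1.8]
grip_width: 0.005
t 9.2 pos [ 0.6166 -0.0398  0.0032] fix 0.0603 0.0313 f [-1.51  1.37  1.76] grip 0.005 tx [ 0.0061 -0.0039 -1.    ] j7 1.156
row dir in tool axes [ 0.0072 -1.      0.0051]
t 9.25 pos [ 0.6176 -0.0407  0.0034] fix 0.0616 0.0311 f [0.18 0.81 2.8 ] grip 0.007 tx [ 0.0076 -0.0047 -1.    ] j7 1.156
row dir in tool axes [ 0.0089 -0.9999  0.0057]
```

View pics/side12.png

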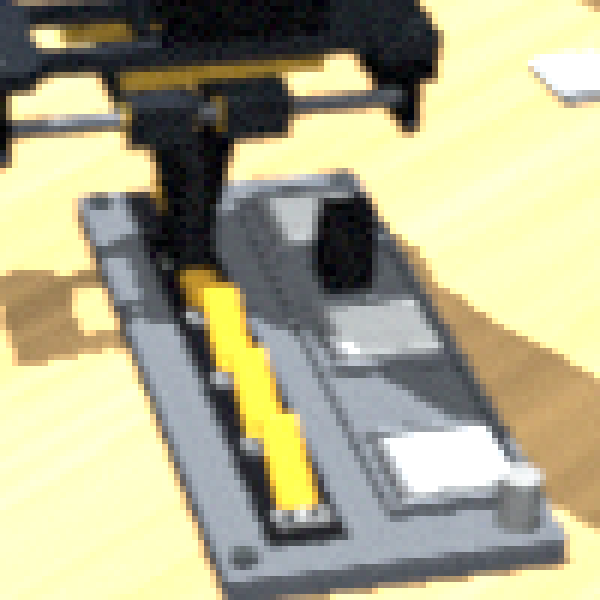

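```bash
python3 -m pendant '[{"travel":[0.0005,-0.004,0],"twist":0},{"travel":[0.001,-0.010,0],"twist":0},{"travel":[0.001,-0.016,0],"twist":0},{"travel":[0.001,-0.022,0],"twist":0},{"travel":[0.001,-0.028,0],"twist":0},{"travel":[0.001,-0.034,0],"twist":0},{"travel":[0.001,-0.040,0],"twist":0},{"travel":[0.001,-0.045,0],"twist":0}]'
python3 - <<'E'
from h import *
info(); s=ctrl.get_state()
im=ctrl.get_image('side')[:,:,::-1].copy()
im=np.clip(im.astype(float)*1.8,0,255).astype(np.uint8)
cv2.imwrite('pics/side13.png',cv2.resize(im[145:245,225:325],None,fx=6,fy=6,interpolation=cv2.INTER_NEAREST))
info()
E
```

```text
time: 10.25
position: [0.6552, -0.0668, 0.0028]
tool_rot: [-0.76, 1.431, 0.746]
ft_force: [-1.4, 0.6, 1.7]
grip_width: 0.006
t 10.25 pos [ 0.6552 -0.0668  0.0028] fix 0.1074 0.0307 f [-1.4   0.62  1.67] grip 0.006 tx [ 0.0081 -0.0051 -1.    ] j7 1.206
row dir in tool axes [ 0.0096 -0.9999  0.0059]
t 10.3 pos [ 0.6558 -0.0674  0.003 ] fix 0.1083 0.0306 f [-0.25  1.55  1.99] grip 0.008 tx [ 0.0091 -0.0057 -0.9999] j7 1.206
row dir in tool axes [ 0.0107 -0.9999  0.0062]
```

View pics/side13.png

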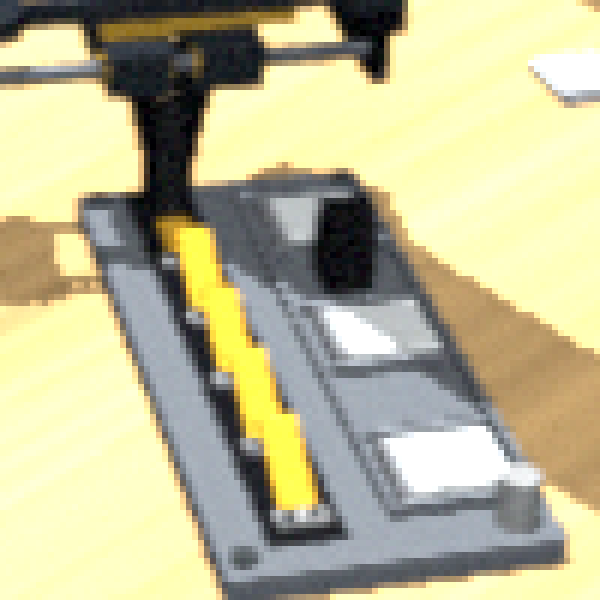

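```bash
python3 -m pendant '[{"travel":[0,-0.004,0],"twist":0},{"travel":[0,-0.010,0],"twist":0},{"travel":[0,-0.016,0],"twist":0},{"travel":[0,-0.022,0],"twist":0},{"travel":[0,-0.028,0],"twist":0},{"travel":[0,-0.034,0],"twist":0},{"travel":[0,-0.040,0],"twist":0},{"travel":[0,-0.044,0],"twist":0},{"travel":[0,-0.044,0],"twist":0}]'
python3 -c "
from h import *
info()"
python3 -m pendant '[{"travel":[-0.01,-0.002,0],"twist":0},{"travel":[-0.03,-0.004,0],"twist":0},{"travel":[-0.06,-0.005,0],"twist":0},{"travel":[-0.10,-0.005,0],"twist":0},{"travel":[-0.14,-0.005,0],"twist":0},{"travel":[-0.17,-0.005,0],"twist":0},{"travel":[-0.17,-0.005,0],"twist":0}]'
python3 - <<'E'
from h import *
for n in('side','top'):
    im=ctrl.get_image(n)[:,:,::-1].copy()
    im=np.clip(im.astype(float)*1.8,0,255).astype(np.uint8)
    im=im[145:245,215:335] if n=='side' else im[130:275,205:340]
    cv2.imwrite(f'pics/{n}14.png',cv2.resize(im,None,fx=4 if n=='top' else 6,fy=4 if n=='top' else 6,interpolation=cv2.INTER_CUBIC))
info()
E
```

```text
time: 11.42
position: [0.6922, -0.0927, 0.0034]
tool_rot: [-0.76, 1.431, 0.745]
ft_force: [0.5, -0.0, 0.1]
grip_width: 0.011
t 11.425 pos [ 0.6922 -0.0927  0.0034] fix 0.1526 0.0302 f [ 0.49 -0.01  0.13] grip 0.011 tx [ 0.0091 -0.0058 -0.9999] j7 1.245
row dir in tool axes [ 0.0108 -0.9999  0.0065]
time: 12.3
position: [0.6969, -0.0953, 0.1789]
tool_rot: [-0.763, 1.424, 0.74]
ft_force: [-0.3, -0.3, 0.2]
grip_width: 0.006
t 12.4 pos [ 0.6948 -0.0946  0.1744] fix 0.1558 0.0301 f [-0.13 -0.01  0.28] grip 0.008 tx [ 0.0104 -0.0057 -0.9999] j7 1.204
row dir in tool axes [ 0.0118 -0.9999  0.0065]
```

View pics/side14.png

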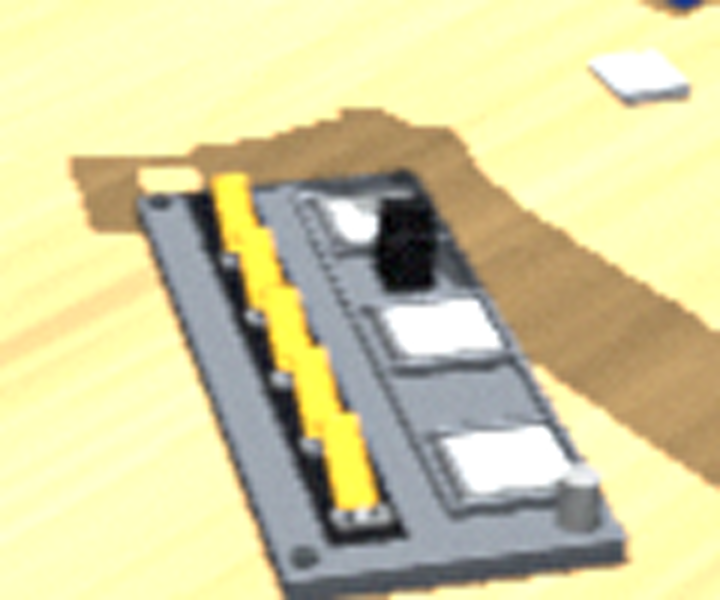

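View pics/top14.png

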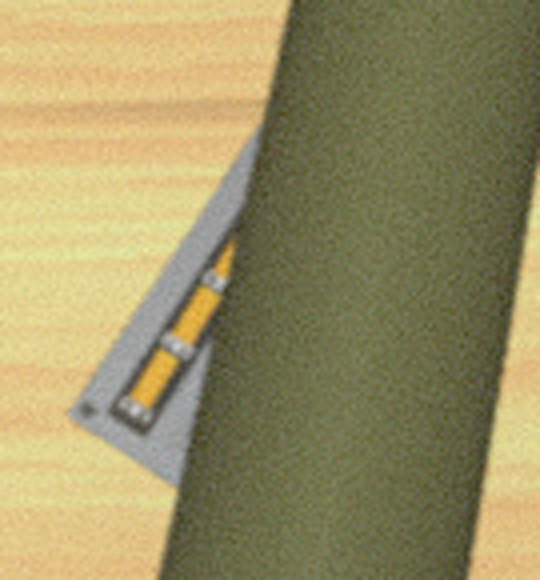

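All five leaves stand free again. Before handing in I'll check the press depth at each leaf from the saved side pictures.

Run:
```python
from h import *
import numpy as np
# (pic, scale, row0, col0, finger centre x, y)
D=[('side9',8,175,235,-.0843,.0321,0),('side10',7,165,235,-.037,.0319,1),('side11',6,155,225,.0119,.0317,2),('side12',6,145,225,.061,.0312,3),('side13',6,145,225,.1079,.0306,4)]
# reference: side-view bias from free leaf-0 foot / tips: brass extents in side14
im=cv2.imread('pics/side14.png')
hsv=cv2.cvtColor(im,cv2.COLOR_BGR2HSV);br=cv2.inRange(hsv,(15,130,120),(35,255,255));ys,xs=np.nonzero(br)
print('brass rows',145+ys.min()/6,145+ys.max()/6,'pred tip4',proj('side',[fx(.1125,.03,.036)]),'pred hinge0',proj('side',[fx(-.1125,.03,.017)]))
for n,s,r0,c0,x,y,k in D:
    im=cv2.imread(f'pics/{n}.png')
    hsv=cv2.cvtColor(im,cv2.COLOR_BGR2HSV);br=cv2.inRange(hsv,(12,120,90),(35,255,255))
    rear=proj('side',[fx(x-.0095,.03,.025)])[0]
    c=int((rear[0]-c0+.5)*s)
    # finger bottom: topmost brass below finger, near expected column
    out=[]
    for cc in range(c-2*s,c+3*s,s):
        col=br[:,cc]; lo=int((rear[1]-r0-7)*s); hi=int((rear[1]-r0+9)*s)
        yy=np.nonzero(col[lo:hi])[0]
        out.append(round(r0+(lo+yy[0])/s,1) if len(yy) else None)
    zs=[(z,round(float(proj('side',[fx(x-.0095,.03,z)])[0,1]),1)) for z in(.02,.025,.03,.035)]
    print(n,k,'bottom rows',out,zs)
```

```text
brass rows 146.83333333333334 229.83333333333331 pred tip4 [[252.02065222 173.21569738]] pred hinge0 [[273.44577462 228.32344018]]
side9 0 bottom rows [np.float64(223.0), np.float64(222.0), np.float64(222.0), np.float64(222.0), np.float64(222.0)] [(0.02, 222.4), (0.025, 220.6), (0.03, 218.8), (0.035, 216.9)]
side10 1 bottom rows [np.float64(211.0), np.float64(211.0), np.float64(211.0), np.float64(210.0), np.float64(211.0)] [(0.02, 211.1), (0.025, 209.3), (0.03, 207.4), (0.035, 205.6)]
side11 2 bottom rows [np.float64(200.0), np.float64(200.0), np.float64(200.0), np.float64(200.0), np.float64(200.0)] [(0.02, 200.2), (0.025, 198.4), (0.03, 196.7), (0.035, 194.9)]
side12 3 bottom rows [np.float64(190.0), np.float64(190.0), np.float64(190.0), np.float64(190.0), np.float64(190.0)] [(0.02, 190.1), (0.025, 188.4), (0.03, 186.7), (0.035, 184.9)]
side13 4 bottom rows [np.float64(181.0), np.float64(181.0), np.float64(181.0), np.float64(181.0), np.float64(181.0)] [(0.02, 181.1), (0.025, 179.5), (0.03, 177.8), (0.035, 176.1)]
```

```bash
python3 -c "
from h import *
info(); print(ctrl.close_job())"
```

```text
t 12.4 pos [ 0.6948 -0.0946  0.1744] fix 0.1558 0.0301 f [-0.13 -0.01  0.28] grip 0.008 tx [ 0.0104 -0.0057 -0.9999] j7 1.204
row dir in tool axes [ 0.0118 -0.9999  0.0065]
the job is handed in; nothing more can be done
None
```

I stroked the shut fingertips once along the row from the post end, leaf 0 to leaf 4, grasping nothing. I then lifted clear and handed the job in at 12.4 s.

**Press depth:** the side pictures put the fingertips about 24–25 mm above the bench at every leaf. That means each tip went down about 11 mm of roughly 18, estimated good to 2–3 mm, so past a third and not flat. The upward force read about 1.7–3.2 N at the pressed depth. It was lowest on leaf 4, at about 1.8 N, although the pictures show the same depth there.

**Last checks:** the final side picture shows all five leaves up again, and the cells in the bays, the cell to the right and the gauge block where they were. I did not look again at the driver, tape and flux bottle, but the arm did not go near them during the stroke. The force was back to zero and the tool was 17 cm up.

**What disagreed:** the visible tips of the shut fingers sat well above the stated TCP. Estimates ran from 13 to 20 mm, with about 20 mm the best fit. I therefore set the stroke height from the pictures and the leaf force. The last top view was mostly blocked by the arm, so it confirmed little.

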